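# Prime the gas line with the hand pump

## Robot

A 6-joint arm with a two-finger parallel gripper is mounted at the origin on the work surface. World frame = base frame: x ahead of the robot, y to its left, z up, the work surface at z = 0. Lengths are in mm, angles in rad, forces in N, time in s.
With the tool pointing down it reaches from about 350 to 875 mm from the base axis. Payload 4.2 kg.
Tool frame: the origin (TCP) lies at the very end of the fingers, on their centre line; the grasp point (between the pads) lies 19 mm behind it (bot.tcp_to_grasp is the distance from the TCP to the grasp point, in mm); z points along the fingers, y is the direction in which the jaws open and shut (so a half turn about z gives the same grasp; the last joint's range is limited). The gripper opens to 85 mm and grips with 20 to 120 N. Pads are 22 mm wide; open, the fingers measure 114 mm over their backs; the gripper's body (76 mm by 85 mm) begins 54 mm behind the grasp point. The pads swing forward as they close: fully open they stand 13 mm farther back than shut.
Start: joints at [1.439, 0.385, 0.008, 0, -1.194, -0.259], TCP at [238.047, 577.869, 231.312] pointing down, gripper open.
Joint ranges: [-3.14, 3.14], [-1.21, 2.06], [-1.07, 1.41], [-3.16, 2.05], [-2.99, -0.16], [-3.1, 3.1]. Speed limits (rad/s): [2.79, 2.79, 3.14, 3.14, 3.14, 3.14].

## Interface

Orientations are given as a unit quaternion [w, x, y, z].
In Python, from rig import bot gives the robot as it stands.
- The arm moves only by the shell command python3 -m pendant 'ROWS' [OPENING]. ROWS is JSON, a list of rows, each a list of 4 numbers: the shift along the tool's x, y, z scaled (see below), then the turn about the tool's z scaled (see below). A call has 1 to 20 rows; each row shifts and turns the commanded pose from where the row before left it, along the tool's axes as they then stand; what a row does not reach is not made up. The controller multiplies each number of a shift by 0.03 m and each number of a turn by 0.5 rad. A row lasts 1/10 s, in which the tool goes at most 50 mm and 8.59 degrees, less where a joint would pass 70% of its speed; a pose out of reach is approached as far as the arm can. A call with a number of a shift or a turn outside -1 to 1 is refused whole. A call with a gripper value outside its range is refused whole. OPENING is the finger opening in mm, from 0 to 85.4, set as the call begins (- or left out, the last holds). The fingers move at their own pace and stop on an object; the grip force is fixed at half the most. Time passes only in rows, so rows that do not move let the fingers close. It gives the time, the measured TCP pose, the force and the opening at its end, in the units of the state.
- bot.get_state(): the state, without advancing time (a new reading comes with each control period).
- bot.camera(name): name is "side" or "top"; returns the picture (384x512x3 uint8, red, green, blue); there is no depth.
- bot.camera_model(name): a dict with "fovy" (degrees; the focal length in pixels is half the picture's height over the tangent of half this angle, whatever the lens; pixels are square), "cx", "cy" (the principal point, pixels), "origin" and "rotation" of the camera in the world. Camera axes: x right, y down, z forward; pixel columns grow to the right and rows downward; lengths in mm; the calibration is good to about 2 mm. A picture is of the moment at which its call begins. camera_model takes no time and is no camera call.
- bot.finish_job(): hands the job in, once; it reports no verdict.
The state is a dict: "clock": time; "q": joint angles; "qd": joint speeds; "tau": joint torques, N m; "eef_pos": TCP position; "orientation": TCP orientation; "force": force on the tool from outside, world axes, zero at the start; "torque": the same for the moment, N m; "width": finger opening in mm.
Only numpy, scipy, OpenCV 4.12 (cv2) and the standard library are available. Lean on these libraries where they do the work, as an engineer would, in place of code of your own. Each camera call takes 0.05 s, during which the arm holds its last target.

## Task

Push the lever of the vent valve all the way over to its closed side, away from the side it leans to now. Then pump the black plunger of the priming pump down and let it spring back up, again and again, until its steel indicator pin has come fully out, with the collar at the foot of the pin clear of the housing, and leave the plunger up. Only press and push with the fingers: do not touch the indicator pin, do not pump before the vent is closed, and leave all the other things on the bench where they are.

Things in the scene. Friction and masses are not known exactly. Their poses are not given: they have to be found in the camera images.
- pump: priming pump, bolted to the bench: aluminium base plate 180 x 90 x 8 mm. Origin at the centre of the plate's underside, on the bench; z up. Along its x axis: at x = -45 mm stands the round steel barrel (46 mm across, 108 mm tall) with the plunger on top; at x = +45 mm stands the indicator housing (46 x 46 mm, 80 mm tall, with a 26 mm bush on it whose top is 86 mm above the bench) out of which the pin rises. With no turn the plunger side faces the robot.
- plunger (a joint): how far the plunger is pressed down, m: 0 = up (sprung), 0.015 = bottom stop. Spring: 6 N to start, 12.5 N at the bottom, a few N more when pressed fast. A hidden ratchet raises the pin as the plunger comes back UP: each full stroke (pressed at least 12 mm, then let right up) lifts the pin by one step of 9 mm; shorter strokes may lift nothing. While the plunger is down the pin sits about 1 mm lower.
- plunger_top (a point): centre of the flat top of the plunger's round black head (42 mm across at its widest, flat top 34 mm across, 20 mm high), 150 mm above the bench when up; moves with the plunger
- pin: indicator pin, upright steel rod 13 mm thick in the bush at x = +45 mm of the pump, with a 17 mm collar further down it that comes up out of the bush only when the pin is fully out. It stays where the ratchet left it. Not to be touched. Origin on the pin's axis, at bench level when the pin is at its lowest; rises with it.
- pin_top (a point): top centre of the indicator pin, 90 mm from the plunger's axis. Height above the bench: 92, 101 or 110 mm at the start (one of three steps), then 9 mm more with each full stroke, 137 mm when fully out; the step before that is 128 mm. Three to five full strokes are needed; more do no harm.
- vent_base: vent valve: aluminium block 70 x 50 x 25 mm fixed to the bench. Origin at the centre of its underside; z up. The lever swings in the block's x-z plane about a pivot 22 mm above the bench, from leaning to the block's -x (open) to leaning to its +x (closed).
- vent (a joint): vent lever angle, rad: about 0 to 0.2 at the start (open, leaning about 0.5 to 0.3 rad from upright to the block's -x), 1.0 = closed stop (leaning 0.5 rad to +x). Stays where it is left; about 0.7 N at the ball moves it.
- vent_tip (a point): centre of the 26 mm black ball on the end of the vent lever, 85 mm from the pivot (the lever rod is 10 mm thick); it is about 97 mm above the bench at both ends of the swing, 107 mm in the middle
- filter: white plastic filter cartridge, upright cylinder 38 mm across, 85 mm tall, between the work; bystander; origin at the centre of its underside
- fitting: brass pipe fitting standing upright, 32 mm across, 44 mm tall; bystander; origin under its centre
- wrench: steel wrench 190 mm long lying flat; bystander
- driver: screwdriver 200 mm long lying flat, black handle; bystander
- spray: white spray can, 60 mm across, 190 mm tall; bystander; origin under its centre
- jar: lidded glass jar, 64 mm across, 90 mm tall; bystander; origin under its centre
- mug: white mug, 80 mm across, 95 mm tall; bystander; origin under its centre
There are look-alikes about, which are no part of the job. What is shaped like the pump but blue, green or orange is not meant.

How it is judged:
By the outcome, as a careful person would: the job done as asked, in the order asked, and still so for the second after the job is handed in, with the robot touching nothing.
It also fails if it takes over 53 s, if anything falls off the work surface, if the arm or the gripper's body presses on something with over 40 N, if the wrist force passes 120 N, or if a joint passes its speed limit or range.

## Working session

There is one attempt and no reset: what is moved stays moved. The work goes in short steps, Python scripts to look and compute and a shell command to move; the robot and the scene stay as the last step left them, time stands still between calls to the robot, and variables do not carry over. Pictures are saved under pics/ and viewed, and the job is handed in when it is done.

```bash
ls; mkdir -p pics; python3 - <<'E'
from rig import bot
import cv2
for n in("side","top"):
    im=bot.camera(n); cv2.imwrite(f"pics/{n}0.png",im[:,:,::-1]); print(n,bot.camera_model(n))
print(bot.get_state())
E
```

```text
pics
side {'fovy': 56.70599011148545, 'cx': 255.681011191478, 'cy': 193.8121614257978, 'origin': array([-214.5369152 , -663.58850099,  837.17204364]), 'rotation': array([-0.43583521,  0.80906445, -0.3527928 ,  0.17606713])}
top {'fovy': 47.81417701692174, 'cx': 249.9858583580325, 'cy': 191.9584780833057, 'origin': array([ 430.03036244,   96.35464646, 1620.40581371]), 'rotation': array([-0.03063305,  0.70941333, -0.70334616,  0.03314394])}
{'clock': 0.1, 'q': array([ 1.43863082e+00,  3.85472128e-01,  6.76849873e-03, -4.17690662e-04,
       -1.19400577e+00, -2.58616718e-01]), 'qd': array([-0.00048083, -0.00168232,  0.00396978,  0.00155803, -0.00194981,
        0.00064375]), 'tau': array([-7.65822679e-04, -3.93317986e+01,  1.88929796e+01,  4.19798568e+00,
       -2.60668436e-03,  5.48660296e-06]), 'eef_pos': array([237.85053972, 577.4110553 , 230.34044228]), 'orientation': array([ 9.66887803e-04,  9.80956385e-01, -1.94225688e-01, -1.33296289e-04]), 'force': array([-0.09719902,  0.9677801 , -0.19275979]), 'torque': array([ 0.04105585, -0.00539498,  0.00282485]), 'width': 85.31723152670158}
```

View pics/side0.png

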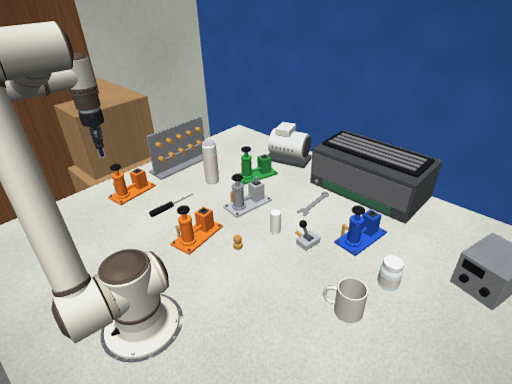

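View pics/top0.png

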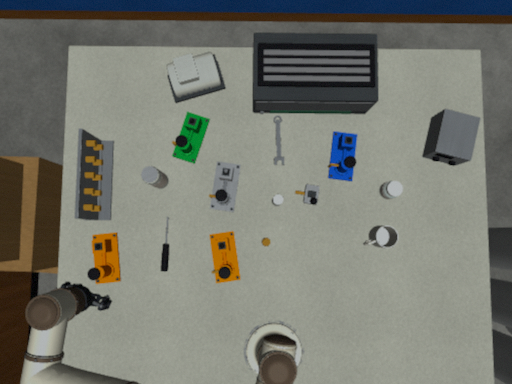

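```bash
cat > h.py <<'E'
import numpy as np,cv2
from scipy.spatial.transform import Rotation as R
from rig import bot
def cam(n):
    m=bot.camera_model(n); f=192/np.tan(np.radians(m['fovy']/2)); q=m['rotation']
    return m,f,R.from_quat([q[1],q[2],q[3],q[0]]).as_matrix()
def ray(n,u,v):
    m,f,r=cam(n); d=r@np.array([(u-m['cx'])/f,(v-m['cy'])/f,1]); return np.array(m['origin']),d
def plane(n,u,v,z):
    o,d=ray(n,u,v); return o+d*(z-o[2])/d[2]
def proj(n,p):
    m,f,r=cam(n); c=r.T@(np.array(p)-m['origin']); return f*c[0]/c[2]+m['cx'],f*c[1]/c[2]+m['cy']
def tri(u1,u2):
    o,d=ray('top',*u1);p,e=ray('side',*u2)
    s=np.linalg.lstsq(np.c_[d,-e],p-o,rcond=None)[0]; a=o+d*s[0];b=p+e*s[1]
    return (a+b)/2,np.linalg.norm(a-b)
def crop(n,im,x,y,w,h,s,name):
    c=cv2.resize(im[y:y+h,x:x+w,::-1],None,fx=s,fy=s,interpolation=cv2.INTER_CUBIC); cv2.imwrite('pics/'+name,c)
E
python3 - <<'E'
from h import *
t=cv2.imread('pics/top0.png')[:,:,::-1];s=cv2.imread('pics/side0.png')[:,:,::-1]
a=cv2.resize(np.ascontiguousarray(t[150:220,200:335]),None,fx=5,fy=5,interpolation=cv2.INTER_CUBIC)
b=cv2.resize(np.ascontiguousarray(s[165:255,215:345]),None,fx=6,fy=6,interpolation=cv2.INTER_CUBIC)
cv2.imwrite('pics/tc0.png',a[:,:,::-1]);cv2.imwrite('pics/sc0.png',b[:,:,::-1])
st=bot.get_state(); print(proj('top',st['eef_pos']),proj('side',st['eef_pos']))
E
```

```text
(np.float64(95.16418152354001), np.float64(291.050403800518)) (np.float64(102.01053983412879), np.float64(154.66151165445206))
```

View pics/tc0.png

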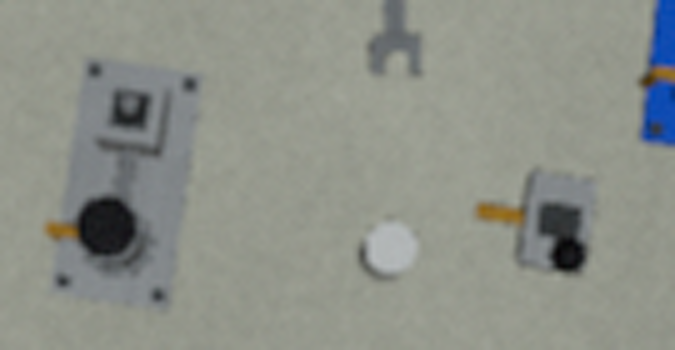

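View pics/sc0.png

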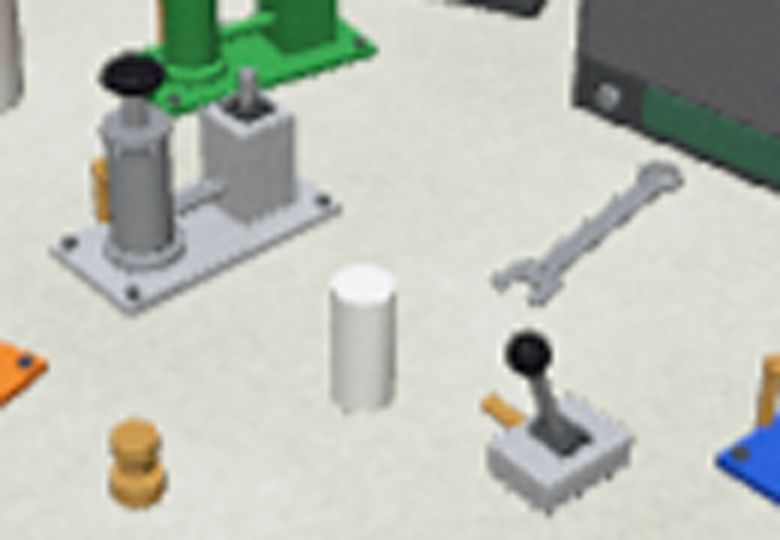

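```bash
python3 - <<'E'
from h import *
np.set_printoptions(precision=1,suppress=True)
T=lambda x,y:((x+.5)/5-.5+200,(y+.5)/5-.5+150)
S=lambda x,y:((x+.5)/6-.5+215,(y+.5)/6-.5+165)
print('plunger',tri(T(106,226),S(133,71)),plane('top',*T(106,226),150),plane('side',*S(133,71),150))
print('ball',tri(T(568,253),S(528,354)))
print('pin',tri(T(129,104),S(247,72)))
h=[T(95,70),T(190,85),T(63,282),T(158,295)]
P=[plane('top',*c,8) for c in h];print('holes',P,np.mean(P,0))
hs=[S(322,202),S(134,294),S(69,243)];print([plane('side',*c,8) for c in hs])
print('filter',plane('top',*T(391,248),85),plane('side',*S(362,285),85))
b=[T(534,168),T(596,180),T(581,274),T(519,265)]
B=[plane('top',*c,25) for c in b];print('block',B,np.mean(B,0))
bs=[S(548,487),S(488,455),S(632,436),S(572,395)];Q=[plane('side',*c,25) for c in bs];print(Q,np.mean(Q,0))
E
```

```text
plunger (array([554.1, 190. , 147. ]), np.float64(3.7303083370221306)) [552.5 191.  150. ] [552.3 185.1 150. ]
ball (array([ 541.3, -132.1,  101.1]), np.float64(2.7476582152795164))
pin (array([643.3, 177.3, 110.8]), np.float64(3.7086667028062954))
holes [array([681.9, 210.1,   8. ]), array([671.2, 138.6,   8. ]), array([522.2, 231.6,   8. ]), array([513.1, 160.7,   8. ])] [597.1 185.2   8. ]
[array([676.3, 138.7,   8. ]), array([518.2, 159.5,   8. ]), array([528.3, 232.5,   8. ])]
filter [544.   -7.6  85. ] [545.5 -10.3  85. ]
block [array([ 608.8, -117.6,   25. ]), array([ 600.3, -163.5,   25. ]), array([ 530.4, -152. ,   25. ]), array([ 536.7, -106.2,   25. ])] [ 569.  -134.8   25. ]
[array([ 533.8, -158.3,   25. ]), array([ 532.6, -117. ,   25. ]), array([ 600.6, -167.9,   25. ]), array([ 607.2, -120.7,   25. ])] [ 568.6 -141.    25. ]
```

```bash
python3 -m pendant '[[0,0,0,-0.24],[0,0,0,-0.24],[0.3,0.5,0,0],[0.54,1,0,0],[0.54,1,0,0],[0.54,1,0,0],[0.54,1,0,0],[0.54,1,0,0],[0.54,1,0,0],[0.54,1,0,0],[0.54,1,0,0],[0.54,1,0,0],[0.54,1,0,0],[0.54,1,0,0],[0.54,1,0,0],[0.54,1,0,0],[0.54,1,0,0],[0.54,1,0,0],[0.54,1,0,0]]' 0; python3 - <<'E'
from h import *
s=bot.get_state();q=s['orientation'];print(R.from_quat([*q[1:],q[0]]).as_matrix(),s['eef_pos'],s['q'])
E
```

```text
clock: 2.0
eef_pos: [428.8, 46.8, 231.2]
orientation: [-0.0, 0.997, -0.075, -0.0]
force: [0.7, 0.1, 0.0]
width: -0.2
[[ 9.88670755e-01 -1.50100093e-01 -3.18141608e-04]
 [-1.50100083e-01 -9.88670806e-01  5.23862123e-05]
 [-3.22400495e-04 -4.03963418e-06 -9.99999948e-01]] [428.78600851  46.75342932 231.16409856] [ 4.87992756e-01  4.82154938e-02 -4.34913585e-01 -2.20662955e-04
 -1.08792370e+00  9.32236544e-01]
```

```bash
python3 -m pendant '[[0.48,0.89,0,0],[0.48,0.89,0,0],[0.48,0.89,0,0],[0.48,0.89,0.2,0],[0.48,0.89,0.4,0],[0.48,0.91,0.6,0],[0,0,0.9,0],[0,0,0.9,0],[0,0,0.9,0],[0,0,0.87,0],[0,0,0,0]]' 0; python3 - <<'E'
from h import *
t=bot.camera('top');s=bot.camera('side')
a=cv2.resize(np.ascontiguousarray(t[150:250,260:360]),None,fx=4,fy=4,interpolation=cv2.INTER_CUBIC)
b=cv2.resize(np.ascontiguousarray(s[165:265,250:350]),None,fx=4,fy=4,interpolation=cv2.INTER_CUBIC)
cv2.imwrite('pics/c1.png',np.hstack([a,b])[:,:,::-1])
E
```

```text
clock: 3.1
eef_pos: [487.0, -123.8, 84.8]
orientation: [0.0, 0.997, -0.076, -0.004]
force: [-0.7, 0.0, 0.5]
width: -0.3
```

View pics/c1.png

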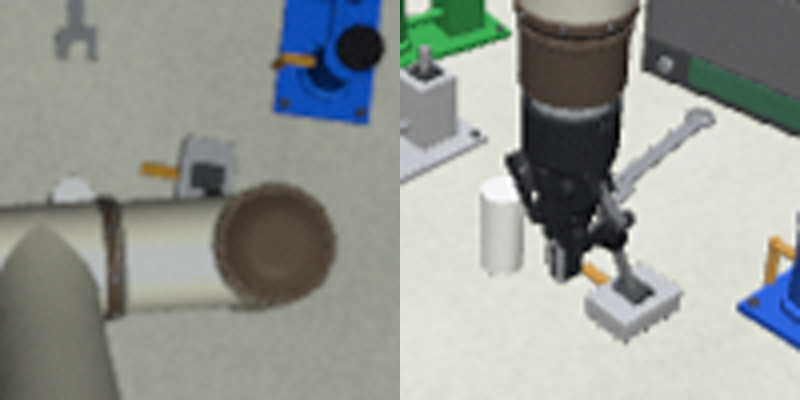

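```bash
python3 -m pendant '[[0.6,0,0,0],[0.4,0,0,0],[0.4,0,0,0],[0.4,0,0,0],[0.4,0,0,0],[0.4,0,0,0],[0.3,0,0,0],[0.2,0,0,0],[0,0,0,0]]'; python3 -m pendant '[[0.1,0,0,0],[0.1,0,0,0],[0,0,0,0]]'
```

```text
clock: 4.1
eef_pos: [582.9, -137.8, 87.9]
orientation: [0.0, 0.997, -0.075, 0.0]
force: [0.6, 0.1, 0.6]
width: 0.1
clock: 4.4
eef_pos: [588.1, -138.7, 88.2]
orientation: [0.0, 0.997, -0.075, 0.0]
force: [-1.6, -0.2, -0.7]
width: 0.1
```

```bash
for i in 1 2; do python3 -m pendant '[[0.1,0,0,0],[0,0,0,0]]'; done; python3 - <<'E'
from h import *
s=bot.camera('side')
b=cv2.resize(np.ascontiguousarray(s[165:265,250:350]),None,fx=5,fy=5,interpolation=cv2.INTER_CUBIC)
cv2.imwrite('pics/c2.png',b[:,:,::-1])
E
```

```text
clock: 4.6
eef_pos: [588.9, -138.9, 88.0]
orientation: [-0.0, 0.997, -0.076, -0.003]
force: [-4.8, 0.6, 2.1]
width: 0.0
clock: 4.8
eef_pos: [589.1, -139.0, 87.9]
orientation: [-0.0, 0.997, -0.076, -0.006]
force: [-9.2, 4.2, 6.9]
width: -0.0
```

View pics/c2.png

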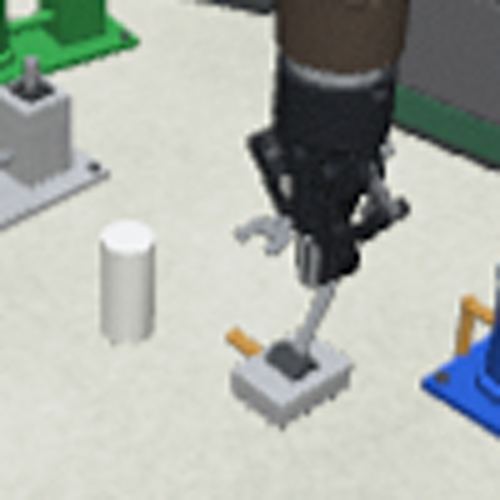

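```bash
python3 -m pendant '[[-0.5,0,0,0],[-0.8,0,0,0],[-0.4,0,-0.6,0],[0,0,-1,0],[0,0,-1,0],[0,0,-1,0],[0,-1,-0.4,0],[0,-1,0,0],[0,-1,0,0],[0,-1,0,0],[0,0,0,0]]'; python3 - <<'E'
from h import *
t=bot.camera('top');s=bot.camera('side')
a=cv2.resize(np.ascontiguousarray(t[150:250,260:360]),None,fx=4,fy=4,interpolation=cv2.INTER_CUBIC)
b=cv2.resize(np.ascontiguousarray(s[165:265,250:350]),None,fx=4,fy=4,interpolation=cv2.INTER_CUBIC)
cv2.imwrite('pics/c3.png',np.hstack([a,b])[:,:,::-1])
E
```

```text
clock: 5.95
eef_pos: [562.7, -10.5, 208.8]
orientation: [-0.0, 0.997, -0.073, 0.001]
force: [0.7, -0.1, -0.1]
width: 0.1
```

View pics/c3.png

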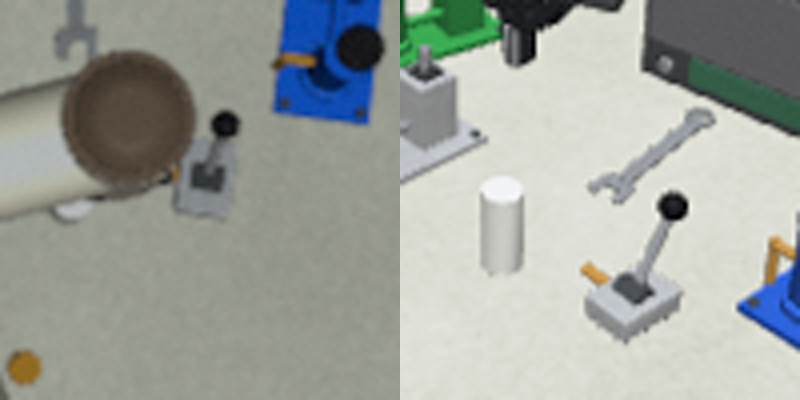

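```bash
python3 - <<'E'
from h import *
p,e=tri((225.5/4-.5+260,124.5/4-.5+150),(274.5/4-.5+250,206.5/4-.5+165));print(p,e,(p-[569,-137,0])@[.9887,-.15,0])
x=bot.get_state()['eef_pos'];d=np.array([553,190,0])-x;print(x,d@[.9887,-.15,0]/30,d@[-.15,-.9887,0]/30)
E
```

```text
[ 611.71071212 -143.25555976   97.09165786] 4.513053289516498 43.16641503409501
[561.88348126 -12.7399053  208.55028813] -1.306469457191757 -6.637214072561713
```

```bash
python3 -m pendant '[[-0.19,-0.94,0,0],[-0.19,-0.95,0,0],[-0.19,-0.95,0,0],[-0.19,-0.95,0,0],[-0.19,-0.95,0,0],[-0.19,-0.95,0,0],[-0.17,-0.95,0,0],[0,0,0.7,0],[0,0,0.6,0],[0,0,0,0]]'; python3 - <<'E'
from h import *
t=bot.camera('top');s=bot.camera('side')
a=cv2.resize(np.ascontiguousarray(t[150:250,180:280]),None,fx=4,fy=4,interpolation=cv2.INTER_CUBIC)
b=cv2.resize(np.ascontiguousarray(s[140:240,190:290]),None,fx=4,fy=4,interpolation=cv2.INTER_CUBIC)
cv2.imwrite('pics/c4.png',np.hstack([a,b])[:,:,::-1])
print(bot.get_state()['eef_pos'])
E
```

```text
clock: 7.05
eef_pos: [551.3, 188.0, 166.7]
orientation: [0.001, 0.997, -0.076, -0.002]
force: [-0.4, -1.0, -0.3]
width: 0.0
[553.13859829 188.78260517 169.58399057]
```

View pics/c4.png

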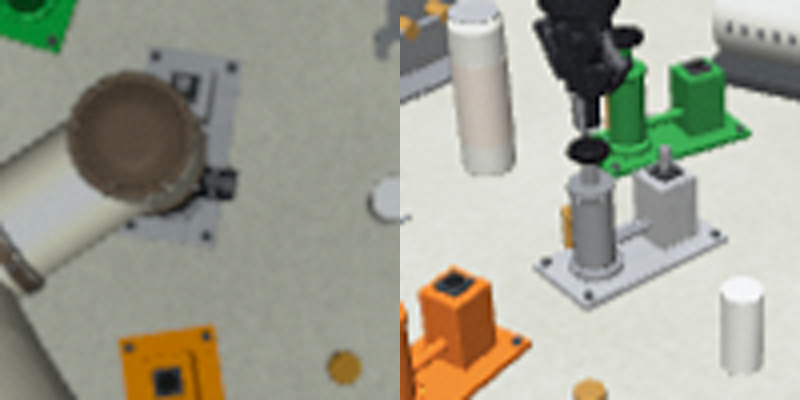

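```bash
python3 -m pendant '[[0,0,0.4,0],[0,0,0.3,0],[0,0,0.2,0],[0,0,0.2,0],[0,0,0,0]]';python3 -m pendant '[[0,0,0.1,0],[0,0,0,0]]';
```

```text
clock: 7.65
eef_pos: [553.1, 189.5, 137.6]
orientation: [0.0, 0.997, -0.075, 0.001]
force: [-3.6, -1.1, 10.2]
width: -0.2
clock: 7.85
eef_pos: [553.1, 189.4, 135.3]
orientation: [0.0, 0.997, -0.075, 0.001]
force: [-2.4, -0.8, 10.8]
width: 0.1
```

```bash
python3 -m pendant '[[0,0,0.07,0],[0,0,0,0]]'; python3 -m pendant '[[0,0,0.05,0],[0,0,0,0]]'
```

```text
clock: 8.05
eef_pos: [553.2, 189.5, 135.0]
orientation: [0.0, 0.997, -0.075, 0.001]
force: [-6.6, -0.9, 16.9]
width: 0.4
clock: 8.25
eef_pos: [553.3, 189.5, 135.0]
orientation: [-0.0, 0.997, -0.074, 0.002]
force: [-8.8, -0.5, 23.9]
width: -0.4
```

```bash
python3 -m pendant '[[0,0,-0.4,0],[0,0,-0.4,0],[0,0,-0.1,0],[0,0,0,0],[0,0,0,0]]'; python3 - <<'E'
from h import *
s=bot.camera('side')
b=cv2.resize(np.ascontiguousarray(s[150:230,210:290]),None,fx=6,fy=6,interpolation=cv2.INTER_CUBIC)
cv2.imwrite('pics/c5.png',b[:,:,::-1]);print(bot.get_state()['eef_pos'])
for z in (110,119,128,137): print(z,[round((c+.5-o)*6) for c,o in zip(proj('side',(642,177,z)),(210,150))])
E
```

```text
clock: 8.75
eef_pos: [552.1, 189.4, 155.5]
orientation: [0.0, 0.997, -0.075, -0.001]
force: [0.2, 0.8, -0.7]
width: -0.0
[552.02957276 189.37121155 155.4213504 ]
110 [274, 165]
119 [273, 153]
128 [273, 141]
137 [273, 129]
```

View pics/c5.png

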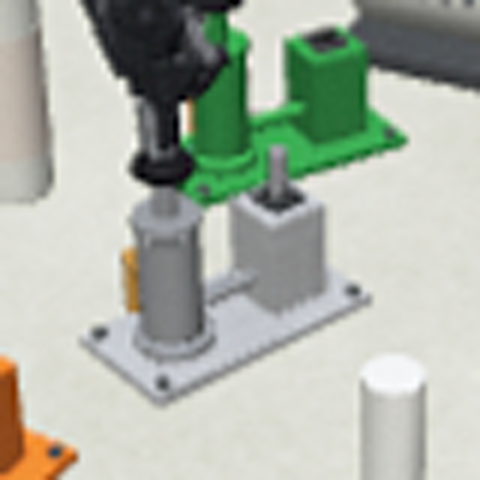

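```bash
python3 -m pendant '[[0,0,0.3,0],[0,0,0.2,0],[0,0,0.15,0],[0,0,0.1,0],[0,0,0,0]]'; python3 -m pendant '[[0,0,-0.35,0],[0,0,-0.35,0],[0,0,-0.05,0],[0,0,0,0],[0,0,0,0]]'
```

```text
clock: 9.3
eef_pos: [553.2, 189.9, 135.4]
orientation: [-0.0, 0.997, -0.075, 0.001]
force: [-2.6, 0.5, 10.5]
width: 0.1
clock: 9.8
eef_pos: [551.9, 189.3, 155.6]
orientation: [0.0, 0.997, -0.075, -0.001]
force: [0.3, -0.8, 0.3]
width: 0.1
```

```bash
python3 -m pendant '[[0,0,0.3,0],[0,0,0.2,0],[0,0,0.15,0],[0,0,0.1,0],[0,0,0,0]]'; python3 -m pendant '[[0,0,-0.35,0],[0,0,-0.35,0],[0,0,-0.05,0],[0,0,0,0],[0,0,0,0]]';  python3 - <<'E'
from h import *
s=bot.camera('side')
b=cv2.resize(np.ascontiguousarray(s[150:230,210:290]),None,fx=6,fy=6,interpolation=cv2.INTER_CUBIC)
cv2.imwrite('pics/c6.png',b[:,:,::-1]);print(bot.get_state()['eef_pos'])
E
```

```text
clock: 10.3
eef_pos: [553.1, 189.8, 135.4]
orientation: [-0.0, 0.997, -0.075, 0.001]
force: [-2.6, -0.6, 10.9]
width: -0.1
clock: 10.8
eef_pos: [552.0, 189.3, 155.6]
orientation: [0.0, 0.997, -0.075, -0.001]
force: [-1.0, 0.2, 0.4]
width: -0.3
[552.02232442 189.30839371 155.62038576]
```

View pics/c6.png

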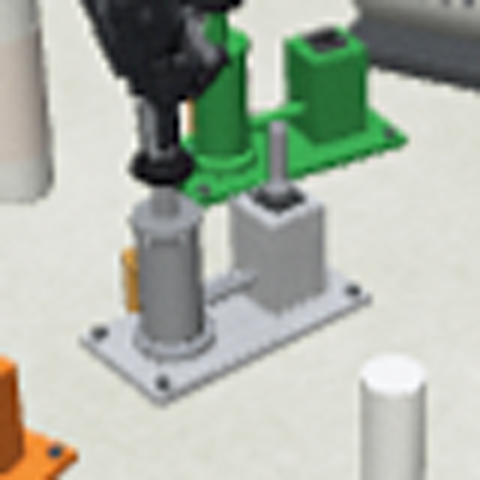

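```bash
python3 -m pendant '[[0,0,0.3,0],[0,0,0.2,0],[0,0,0.15,0],[0,0,0.12,0],[0,0,0,0]]'; python3 -m pendant '[[0,0,-0.35,0],[0,0,-0.35,0],[0,0,-0.3,0],[0,0,-0.6,0],[0,0,-0.8,0],[0,0,-0.6,0],[-0.5,0,-0.3,0],[-1,0,0,0],[-1,0,0,0],[-1,0,0,0],[-0.5,0,0,0],[0,0,0,0]]';  python3 - <<'E'
from h import *
t=bot.camera('top');s=bot.camera('side')
b=cv2.resize(np.ascontiguousarray(s[150:230,210:290]),None,fx=6,fy=6,interpolation=cv2.INTER_CUBIC)
cv2.imwrite('pics/c7.png',b[:,:,::-1]);print(bot.get_state()['eef_pos'])
cv2.imwrite('pics/s7.png',s[:,:,::-1]);cv2.imwrite('pics/t7.png',t[:,:,::-1])
E
```

```text
clock: 11.35
eef_pos: [553.2, 189.9, 135.3]
orientation: [-0.0, 0.997, -0.075, 0.001]
force: [-2.2, -1.0, 10.9]
width: -0.2
clock: 12.55
eef_pos: [431.8, 207.4, 232.4]
orientation: [0.0, 0.997, -0.074, -0.0]
force: [1.0, -0.5, -0.5]
width: 0.1
[433.91174981 207.82345279 232.52588022]
```

View pics/c7.png

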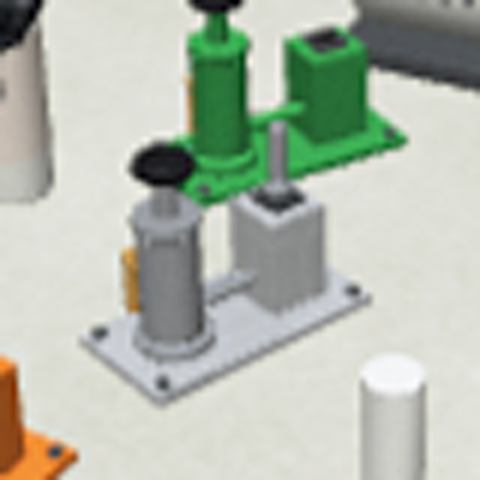

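View pics/s7.png

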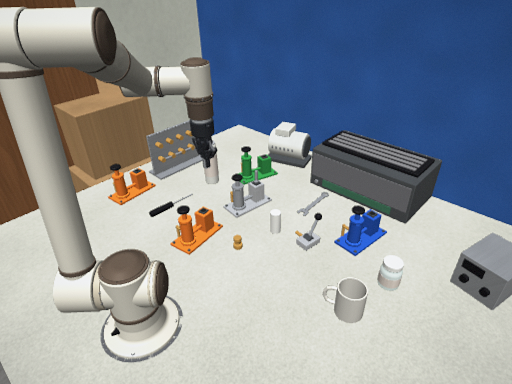

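View pics/t7.png

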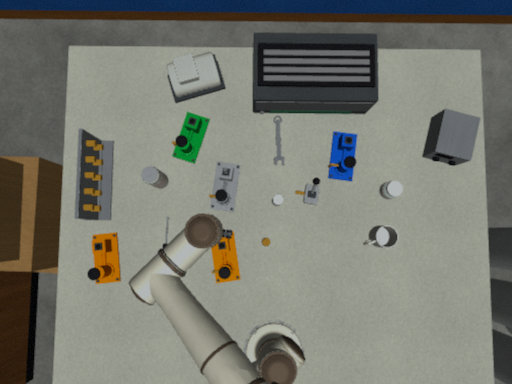

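```bash
python3 -c "
from rig import bot
print(bot.finish_job(), bot.get_state()['clock'])"
```

```text
the job is handed in; nothing more can be done
the job is handed in; nothing more can be done
```

The vent is closed, the pump's pin is fully out, and the job is handed in at about 13 s on the robot's clock.

- **Vent:** I pushed the lever over with closed fingers until the force rose and it stopped moving. Afterwards the cameras put its ball 43 mm past the block's centre at 97 mm height. That matches the closed stop, where about 41 mm is expected. The two camera rays missed each other by 4.5 mm, so the position is only good to a few millimetres.
- **Pump:** I then gave the plunger four full strokes, each taking the fingertips down to about 135 mm. I let the plunger right up each time.
- **Pin:** The pin started at 110 mm and stood at full height after the third stroke. Its top appeared about 5 enlarged pixels (roughly 4 mm) above where I predicted 137 mm. The fourth stroke did not move it further, which also says it was fully out. The collar shows above the bush, though only a few pixels wide.
- **Last pictures:** The plunger is up, and the lever is on its closed side. The bystanders look unmoved by eye. The arm stands clear, touching nothing, with about zero force on the tool.

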